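# A puff of room mist before the nap

### The job

Freshen the nursery: press the nozzle cap of the slim, tall mist bottle on the wooden tray all the way down for a moment, then let it spring back up. Do not work the wide lotion pump that shares the tray, and leave the glass bottle and the ceramic hedgehog where they stand.

Things in the scene. Friction and masses are not known exactly. Their poses are not given: they have to be found in the camera images.
- mist_top (a point): Centre of the top face of the mist bottle's nozzle cap; moves down with the cap. The mist bottle is a slim aluminium cylinder, 46 mm across, standing fixed on a low wooden tray (120 x 250 mm, rim 20 mm high, fixed to the dresser). Its cap is a plain upright white cylinder, 36 mm across and 26 mm tall, with a flat top and a tiny nozzle in its side; no spout. At rest the top is 189 mm above the dresser: it is the tallest thing near the work. The z axis points up.
- mist_cap (a joint): How far the mist bottle's cap is pressed straight down, in m: 0 at rest (up), 0.010 fully down on its stop. The spring needs about 2.5 N to start and 7 N to hold fully down, and lifts the cap again when released.
- pump_top (a point): Centre of the top face of the lotion pump's head, which is not to be pressed. The lotion pump is a squat, wide aluminium bottle, 74 mm across, fixed on the same tray 120 mm from the mist bottle, centre to centre, on either side. Its white head is 30 mm across, with a spout reaching 55 mm to the side (along this point's -x); the top is 136 mm above the dresser.
- pump_head (a joint): How far the lotion pump's head is pressed down, in m: 0 at rest (up), 0.010 fully down. Sprung like the mist cap.
- glass_bottle: Bystander, loose: a clear glass baby bottle with a round white cap, 58 mm across, 144 mm tall, upright on the dresser beyond the tray as seen from the robot. It has no sprung part. Origin at the centre of its underside, z up.
- hedgehog: Bystander, loose: a small ceramic hedgehog, about 110 mm long, 90 mm wide and 60 mm tall, on the dresser on the robot's side of the tray. Origin at the centre of its underside, z up, snout towards its -x.

How it is judged:
On the way, in this order (a step that is already met when the one before it is completed fails the run):
1. the mist bottle's cap is pressed down at least 7 of its 10 mm, for 0.1 s (value of joint mist_cap above 0.007 m), for 0.1 s.
2. the mist bottle's cap has sprung back up to within 2 mm (value of joint mist_cap below 0.002 m), for 0.1 s.
At the end, for the whole second after the job is handed in: Both caps are up (within 2 mm), and the glass bottle and the hedgehog stand upright (within 10 degrees) within 20 mm of where they were at the start (value of joint each of mist_cap, pump_head below 0.002 m and distance of each of glass_bottle, hedgehog from where it was at the start of the episode below 0.02 m and angle between each of glass_bottle, hedgehog's own z axis and vertical below 0.17 rad); the robot touches nothing.
It fails at once if the lotion pump's head is pressed down more than 4 mm (value of joint pump_head above 0.004 m).
It fails at once if the glass bottle is shifted more than 20 mm (distance of glass_bottle from where it was at the start of the episode above 0.02 m).
It fails at once if the hedgehog is shifted more than 20 mm (distance of hedgehog from where it was at the start of the episode above 0.02 m).
It also fails if it takes over 24 s, if anything falls off the work surface, if the arm or the gripper's body presses on something with over 40 N, if the wrist force passes 120 N, or if a joint passes its speed limit or range.

### The arm

A 6-joint arm with a two-finger parallel gripper is mounted at the origin on the work surface. World frame = base frame: x ahead of the robot, y to its left, z up, the work surface at z = 0. Lengths are in m, angles in rad, forces in N, time in s.
With the tool pointing down it reaches from about 0.425 to 0.95 m from the base axis. Payload 3.5 kg.
Tool frame: the origin (TCP) lies midway between the tips of the shut fingers; the grasp point (between the pads) lies 19 mm behind it; z points along the fingers, y is the line along which they close (so a half turn about z gives the same grasp; the last joint's range is limited). The gripper opens to 85 mm and grips with 20 to 120 N. Pads are 22 mm wide; open, the fingers measure 114 mm over their backs; the gripper's body (76 mm by 85 mm) begins 54 mm behind the grasp point. The pads swing forward as they close: fully open they stand 13 mm farther back than shut.
Start: joints at [1.17, 0.286, 1.577, -0, 1.279, -0.15], TCP at [0.167, 0.654, 0.231] pointing down, gripper open.
Joint ranges: [-2.77, 2.77], [-0.9, 2.22], [0.21, 2.48], [-1.53, 4.67], [0.24, 2.81], [-2.84, 2.84]. Speed limits (rad/s): [2.79, 2.79, 3.14, 3.14, 3.14, 3.14].

### API

Orientations are given as a unit quaternion [x, y, z, w].
In Python, from plant import ctrl, cams, order gives the robot as it stands.
- The arm moves only by the tool move_arm, never from a script. Its argument "plan" is one flat list of numbers, 7 for each row, row after row: the shift along the world's x, y, z in mm, then the turn, a rotation vector about the world's x, y, z in degrees, then the finger opening in mm, from 0 to 85.4. A call has 1 to 12 rows; each row shifts and turns the commanded pose from where the row before left it; what a row does not reach is not made up. A row lasts 1/10 s, in which the tool goes at most 50 mm and 8.59 degrees, less where a joint would pass 70% of its speed; a pose out of reach is approached as far as the arm can. A call is refused whole if a number of a shift passes 50 or a number of a turn 8.59, either way. A call with a gripper value outside its range is refused whole. The fingers move at their own pace and stop on an object; "newtons" is the grip in N (left out, the last holds). Time passes only in rows, so rows that do not move let the fingers close. It gives the time, the measured TCP pose, the force, the opening and the grip force at its end, in the units of the state.
- ctrl.get_state(): the state, without advancing time (a new reading comes with each control period).
- cams.read_camera(name): name is "scene" or "top"; returns a dict with "color" (400x640x3 uint8, red, green, blue), "fov_y" (degrees; the focal length in pixels is half the picture's height over the tangent of half this angle, whatever the lens; pixels are square), "cx", "cy" (the principal point, pixels), "origin" and "orientation" of the camera in the world. Camera axes: x right, y up, looking along -z (the intrinsics and any distortion apply to the point x, -y, -z); pixel columns grow to the right and rows downward; lengths in m; the calibration is good to about 2 mm. A picture is of the moment at which its call begins. There is no depth.
- order.sign_off(): hands the job in; it is judged then, once.
The state is a dict: "time": time; "qpos": joint angles; "dq": joint speeds; "joint_efforts": joint torques, N m; "eef_pos": TCP position; "tcp_rot": TCP orientation; "contact_force": force on the tool from outside, world axes, zero at the start; "wrist_torque": the same for the moment, N m; "opening": opening from 0.0 (shut) to 1.0 (fully open); "finger_force": force on a finger pad.
Only numpy, scipy, OpenCV 4.12 (cv2) and the standard library are available. Lean on these libraries where they do the work, as an engineer would, in place of code of your own. Each camera call takes 0.05 s, during which the arm holds its last target. There are 200 camera calls.

## Working session

There is one attempt and no reset: what is moved stays moved. The work goes in short steps, Python scripts to look and compute and a tool call to move; the robot and the scene stay as the last step left them, time stands still between calls to the robot, and variables do not carry over. Pictures are saved under pics/ and viewed, at most 10 in all, crops included, and the job is handed in when it is done.

Besides the shell and the picture viewer there is one more tool, called after "Request:" by a JSON object that holds its "op" and its "data", one argument or row to a line. move_arm: Moves the arm, as the interface text tells. Its arguments: {"type":"object","properties":{"plan":{"type":"array","items":{"type":"number"}},"newtons":{"type":"number"}},"required":["plan"]}

```bash
mkdir -p pics; python3 - <<'E'
from plant import ctrl,cams
import cv2
s=ctrl.get_state();print(s['time'],s['eef_pos'],s['tcp_rot'],s['opening'])
for n in('scene','top'):
    r=cams.read_camera(n);print(n,{k:v for k,v in r.items() if k!='color'})
    cv2.imwrite(f'pics/{n}0.png',r['color'][:,:,::-1])
E
```

```text
0.0 [0.16723096 0.65325315 0.22991754] [ 1.25082789e-01  9.92145576e-01 -1.16075529e-03 -3.24686821e-04] 1.0040587687006874
scene {'fov_y': 53.25561141854227, 'cx': 318.7780138897918, 'cy': 203.5592410070578, 'origin': array([ 1.03283047, -0.10544173,  0.61190959]), 'orientation': array([0.31567771, 0.22545081, 0.54020783, 0.7467898 ])}
top {'fov_y': 47.22377626149427, 'cx': 325.2444414422127, 'cy': 199.43486935862296, 'origin': array([0.36991971, 0.0800139 , 1.11988383]), 'orientation': array([ 0.07798604, -0.07763914, -0.68163666,  0.72336837])}
```

View pics/scene0.png

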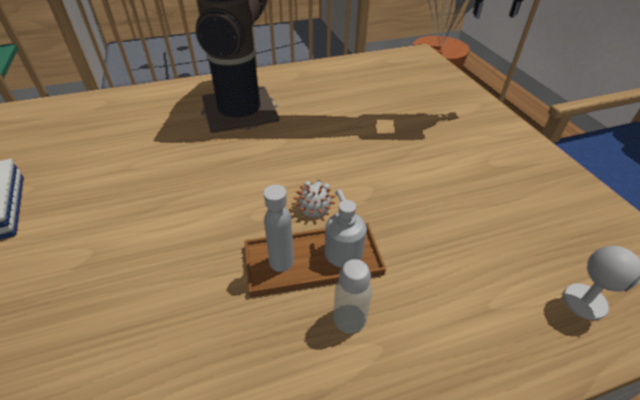

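View pics/top0.png

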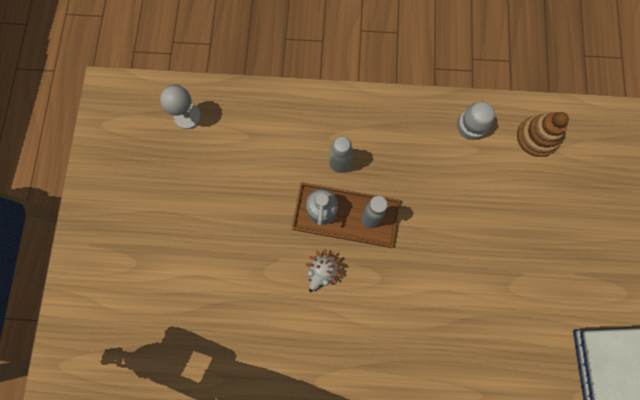

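The scene view shows the mist cap top near (275,190), the pump head near (347,208) and the glass bottle's cap at (355,270). In the top view, the mist cap is near (378,203), the pump at (322,203), the glass at (342,147) and the hedgehog at (322,270).

```bash
cat > h.py <<'E'
import numpy as np,cv2
from plant import ctrl,cams
from scipy.spatial.transform import Rotation as R
def ray(r,u,v):
    f=200/np.tan(np.radians(r['fov_y']/2))
    return r['origin'],R.from_quat(r['orientation']).apply([(u-r['cx'])/f,-(v-r['cy'])/f,-1])
def plane(r,u,v,z):
    o,d=ray(r,u,v);return o+d*(z-o[2])/d[2]
def pix(r,p):
    f=200/np.tan(np.radians(r['fov_y']/2))
    c=R.from_quat(r['orientation']).inv().apply(np.array(p)-r['origin'])
    return r['cx']-f*c[0]/c[2], r['cy']+f*c[1]/c[2]
E
python3 - <<'E'
from h import *
S=cams.read_camera('scene');T=cams.read_camera('top')
for n,a,b,z in(('mist',(275.5,190),(378,203.5),.189),('pump',(347.5,206),(322,199),.136),('glass',(355,267),(342,145),.144),('hog',(314,200),(323,270),.04)):
    print(n,plane(S,*a,z).round(3),plane(T,*b,z).round(3))
a=cv2.resize(S['color'][170:250,235:315],(400,400),interpolation=2)
b=cv2.resize(T['color'][170:250,330:410],(400,400),interpolation=2)
cv2.imwrite('pics/c.png',np.hstack([a,b])[:,:,::-1])
E
```

```text
mist [ 0.573 -0.023  0.189] [ 0.576 -0.023  0.189]
pump [0.592 0.094 0.136] [0.591 0.094 0.136]
glass [0.72  0.056 0.144] [0.716 0.057 0.144]
hog [0.465 0.075 0.04 ] [0.443 0.083 0.04 ]
```

View pics/c.png

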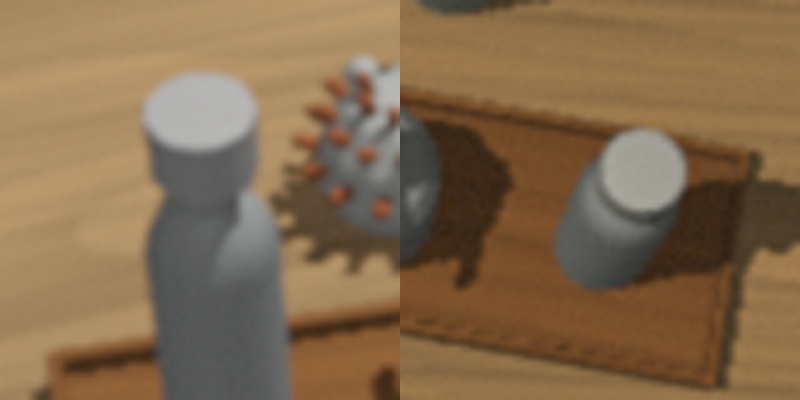

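The face centres refine to about (275.2,192.4) in scene and (378.6,204) in top, which puts the mist top at roughly (0.577, -0.023). I'll move over it with the fingers shut.

Request:
{"op": "move_arm", "data": {
  "plan": [0,0,10,0,0,0,0,25,-42,5,0,0,0,0,25,-42,0,0,0,0,0,25,-42,0,0,0,0,0,25,-42,0,0,0,0,0,25,-42,0,0,0,0,0,25,-42,0,0,0,0,0,25,-42,0,0,0,0,0,25,-42,0,0,0,0,0,25,-42,0,0,0,0,0,25,-42,0,0,0,0,0,25,-42,0,0,0,0,0],
  "newtons": 20
}}

```text
time: 1.4
eef_pos: [0.4434, 0.1901, 0.2476]
tcp_rot: [0.125, 0.992, 0.0, 0.001]
contact_force: [1.1, 0.8, 0.2]
opening: 0.0
finger_force: 0.0
```

Request:
{"op": "move_arm", "data": {
  "plan": [25,-40,0,0,0,0,0,25,-40,0,0,0,0,0,25,-40,0,0,0,0,0,25,-40,0,0,0,0,0,20,-30,-5,0,0,0,0,15,-24,-10,0,0,0,0,0,0,-10,0,0,0,0,0,0,0,0,0,0,0,0,0,0,0,0,0,0]
}}

```text
time: 2.3
eef_pos: [0.5769, -0.0212, 0.2214]
tcp_rot: [0.125, 0.992, 0.0, -0.0]
contact_force: [-0.9, -0.2, 0.7]
opening: 0.001
finger_force: 0.0
```

```bash
python3 - <<'E'
from h import *
S=cams.read_camera('scene');T=cams.read_camera('top')
s=ctrl.get_state();print(s['time'],s['eef_pos'],s['contact_force'])
print(plane(S,275.2,192.4,.189),plane(T,378.6,204,.189),pix(S,s['eef_pos']),pix(T,s['eef_pos']))
a=cv2.resize(S['color'][130:230,225:325],(400,400),interpolation=2)
b=cv2.resize(T['color'][150:250,320:420],(400,400),interpolation=2)
cv2.imwrite('pics/d.png',np.hstack([a,b])[:,:,::-1])
E
```

```text
2.4 [ 0.57734335 -0.02100108  0.22220732] [-1.40324875  0.52275352  0.52313441]
[ 0.57802372 -0.02435312  0.189     ] [ 0.57544491 -0.02478272  0.189     ] (np.float64(275.67137874642236), np.float64(175.4305866112373)) (np.float64(378.7307830316659), np.float64(199.52051051378817))
```

View pics/d.png

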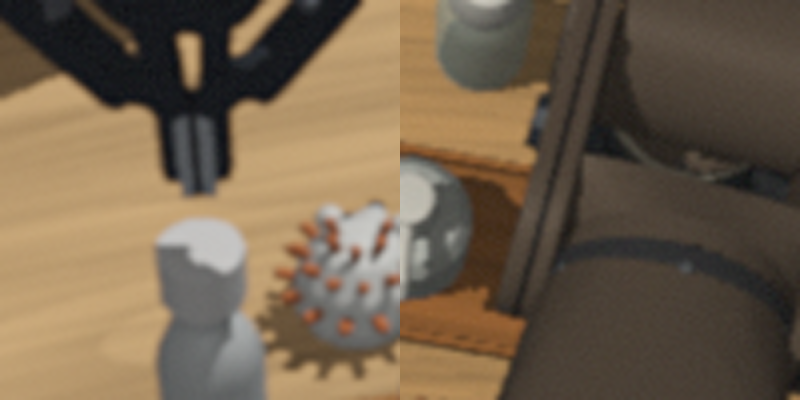

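The shut fingertips at scene pixel (275,178) stand centred over the cap at (275,192). I'll correct y by -3 mm and press in small steps.

Request:
{"op": "move_arm", "data": {
  "plan": [0,-3,-10,0,0,0,0,0,0,-10,0,0,0,0,0,0,-8,0,0,0,0,0,0,-4,0,0,0,0,0,0,-3,0,0,0,0,0,0,-3,0,0,0,0,0,0,0,0,0,0,0,0,0,0,0,0,0,0]
}}

```text
time: 3.2
eef_pos: [0.5775, -0.025, 0.1839]
tcp_rot: [0.125, 0.992, 0.0, -0.0]
contact_force: [-3.6, 0.5, 4.8]
opening: -0.002
finger_force: 2.3
```

Request:
{"op": "move_arm", "data": {
  "plan": [0,0,-2,0,0,0,0,0,0,-2,0,0,0,0,0,0,-1,0,0,0,0,0,0,0,0,0,0,0,0,0,0,0,0,0,0]
}}

```text
time: 3.7
eef_pos: [0.5777, -0.0251, 0.1795]
tcp_rot: [0.125, 0.992, 0.0, 0.0]
contact_force: [-5.2, 1.4, 6.9]
opening: -0.005
finger_force: 3.3
```

Request:
{"op": "move_arm", "data": {
  "plan": [0,0,-1,0,0,0,0,0,0,-1,0,0,0,0,0,0,0,0,0,0,0,0,0,0,0,0,0,0,0,0,0,0,0,0,0]
}}

```text
time: 4.2
eef_pos: [0.5778, -0.0251, 0.179]
tcp_rot: [0.125, 0.992, -0.0, 0.0]
contact_force: [-6.6, 1.6, 11.7]
opening: -0.0
finger_force: 5.7
```

The cap is on its stop: force is rising while z barely changes. Releasing now.

Request:
{"op": "move_arm", "data": {
  "plan": [0,0,3,0,0,0,0,0,0,5,0,0,0,0,0,0,10,0,0,0,0,0,0,20,0,0,0,0,0,0,30,0,0,0,0,0,0,20,0,0,0,0,0,0,0,0,0,0,0,0,0,0,0,0,0,0,0,0,0,0,0,0,0]
}}

```text
time: 5.1
eef_pos: [0.5768, -0.0251, 0.2622]
tcp_rot: [0.125, 0.992, 0.0, -0.001]
contact_force: [-0.1, 0.2, -0.8]
opening: 0.002
finger_force: 0.0
```

```bash
python3 - <<'E'
from h import *
S=cams.read_camera('scene')
s=ctrl.get_state();print(s['time'],s['eef_pos'],s['contact_force'])
cv2.imwrite('pics/e.png',S['color'][:,:,::-1])
E
```

```text
5.15 [ 0.57669888 -0.02504322  0.26208197] [ 0.83972671 -0.32183777  0.1754765 ]
```

View pics/e.png

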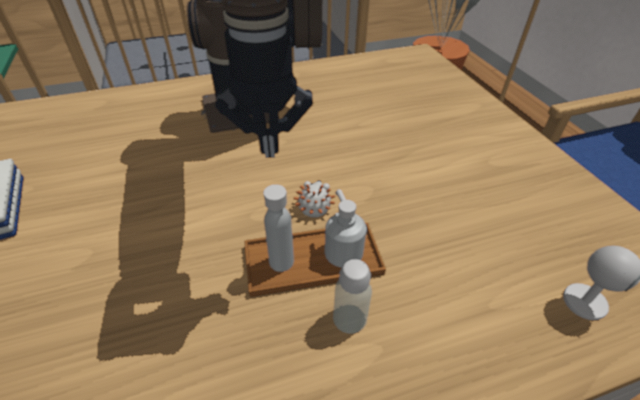

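The cap is back at (275,190), and the hedgehog (314,200) and glass bottle (355,270) haven't moved. The gripper is clear.

```bash
python3 -c "
from plant import order
print(order.sign_off())"
```

```text
the job is handed in; nothing more can be done
None
```

I pressed the mist cap down to its stop and it sprang back up; the lotion pump, glass bottle and hedgehog were left untouched, and I handed the job in (no verdict was returned).

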